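# Portion chestnuts through the tip-bucket weigher

## Task

Lift the flap-front tin of chestnuts out of the rack, stand it on the table clear of the rack and let go; then take it again another way, so that its flap is free to open, and tip it over the weigher's bucket until the chestnuts slide out and trip the bucket by their own weight, dumping all five into the pan beneath. Stand the empty tin upright on the table, clear of the rack, and swing the counterweight lever back so that the bucket rests upright on its stop. Leave the other things where they are.

Things in the scene. Friction and masses are not known exactly. Their poses are not given: they have to be found in the camera images.
- caddy_center (a point): The flap-front tin: a plain aluminium box 66 mm deep (x), 64 mm wide (y), 88 mm high, 0.3 kg with five chestnuts in it, top closed. The point is its centre, 44 mm above its foot; z is up, its front (the flap) looks along -x. It starts in one of the rack's three bays, its front the same way as the rack's. Gripped by front and back the flap is pinched shut; gripped by its two sides it is free.
- caddy_hinge (a point): Middle of the flap's hinge line (along y) on the tin's top, 44 mm above its centre and 20 mm in front of it. The flap is L-shaped: 13 mm of the top and the whole front, 62 mm wide, 85 mm high. Tilted by less than about 15 degrees it hangs shut; with the front tilted down 45 degrees it hangs open 25 to 30 degrees, its foot then 85 mm below this point.
- caddy_sill (a point): Middle of the front edge of the tin's floor, over which the chestnuts slide out, all at once, when the front is tilted down by 20 to 30 degrees; 40 degrees surely empties it. They drop almost straight down between it and the hanging flap. It is 33 mm in front of the tin's centre and 41 mm below it.
- flap (a joint): Opening angle of the tin's flap, rad: 0 shut, up to 1.2; its foot swings outwards from the front.
- nut0_center (a point): A chestnut, brown, 29 mm across and 27 mm high, about 14 g; its centre. All five start in the tin.
- nut1_center (a point): A chestnut, brown, 29 mm across and 27 mm high, about 14 g; its centre. All five start in the tin.
- nut2_center (a point): A chestnut, brown, 29 mm across and 27 mm high, about 14 g; its centre. All five start in the tin.
- nut3_center (a point): A chestnut, brown, 29 mm across and 27 mm high, about 14 g; its centre. All five start in the tin.
- nut4_center (a point): A chestnut, brown, 29 mm across and 27 mm high, about 14 g; its centre. All five start in the tin.
- rack_middle (a point): Steel rack, 84 mm deep (x), 244 mm long (y): three bays in a row along y, 80 mm apart, between upright dividers whose tops are 92 mm above the table (6 mm beside the tin: no room for a finger), open at the front (-x) and back but for a 14 mm lip. The point is the middle of its floor, 4 mm above the table. A glass jar and a round canister stand in the other two bays.
- shaft (a point): The weigher: two steel cheeks (outer faces 90 mm either side of the middle, up to 16 mm above the shaft, at most 55 mm either way in y) carry a shaft along x, 150 mm above the table. The point is on the shaft's axis midway between the cheeks, and does not move. The bucket swings on the shaft and dumps towards this frame's -y.
- bucket (a joint): Angle of the tip bucket, rad: 0 upright on its stop, 1.8 fully tipped to -y of shaft. Over-centre: empty and upright it stays; about 35 to 40 g of chestnuts (three) trip it; once past 0.15 it falls over, dumps and stays at 1.8. To reset, swing it (1 to 2 N at the weight) back to 0.05 or less: below about 0.1 it settles on its stop by itself.
- bucket_mouth (a point): Centre of the bucket's open mouth, at rim level: 70 mm above the shaft (220 mm above the table) while upright. The mouth is 140 mm long (x) and 110 mm wide (y), the bucket 45 to 58 mm deep with a sloping front. Moves with the bucket; as it tips nothing rises more than 5 mm above the rim's height but the lever.
- bucket_inside (a point): Point inside the bucket, 30 mm below the centre of the mouth. Moves with the bucket.
- weight (a point): Centre of the counterweight at the end of the lever: a dark steel disc 32 mm across, 16 mm thick along x, 115 mm from the shaft's axis and 122 mm to -x of shaft, outside the cheek; no part within 20 mm of its faces. Bucket upright: the lever is level, pointing to +y of shaft. Tipped (1.8): it stands up, leaning 0.23 rad to -y, the disc 112 mm above the shaft. No catch.
- pan_floor (a point): Centre of the inner floor of the open aluminium pan under the bucket: 162 mm (x) by 265 mm (y), 65 mm high, walls 4 mm, fixed to the weigher; its middle is 67 mm to -y of the shaft.
- jar_mid (a point): Bystander, to be left alone: glass jar with steel lid, 60 mm across, 85 mm high, in the rack; its middle.
- canister_mid (a point): Bystander, to be left alone: round steel canister, 63 mm across, 82 mm high, in the rack; its middle.
- oil_bottle_mid (a point): Bystander, to be left alone: amber bottle, 62 mm across, 190 mm high; its middle.
- steel_cup_mid (a point): Bystander, to be left alone: steel cup, 72 mm across, 75 mm high; its middle.
- turner_mid (a point): Bystander, to be left alone: turner (spatula), 260 mm long, lying on the table; its middle.
- bowl_mid (a point): Bystander, to be left alone: steel bowl, 170 mm across, 70 mm high; its middle.
Things that resemble listed ones, but are neither listed nor needed, are in the scene too. What is shaped like the part that bears caddy_center but purple is not meant.

How it is judged:
By the outcome, as a careful person would: the job done as asked, in the order asked, and still so for the second after the job is handed in, with the robot touching nothing.
It also fails if it takes over 72 s, if anything falls off the work surface, if the arm or the gripper's body presses on something with over 40 N, if the wrist force passes 120 N, or if a joint passes its speed limit or range.

## Robot

A 6-joint arm with a two-finger parallel gripper is mounted at the origin on the work surface. World frame = base frame: x ahead of the robot, y to its left, z up, the work surface at z = 0. Lengths are in mm, angles in degrees, forces in N, time in s.
With the tool pointing down it reaches from about 300 to 850 mm from the base axis. Payload 4.2 kg.
Tool frame: the origin (TCP) lies between the finger pads; the fingertips stand 22 mm ahead of it and the grasp point (between the pads) lies 3 mm ahead of it; z points along the fingers, y is the direction in which the jaws open and shut (so a half turn about z gives the same grasp; the last joint's range is limited). The gripper opens to 91 mm and grips with 3 to 60 N. Pads are 32 mm wide; open, the fingers measure 118 mm over their backs; the gripper's body (76 mm by 178 mm) begins 60 mm behind the grasp point.
Start: joints at [-67.036, 18.312, 89.639, -0, 72.044, -1.146], TCP at [234.886, -524.852, 235.976] pointing down, gripper open.
Joint ranges: [-177.97, 177.97], [-48.28, 115.42], [12.27, 149.76], [-77.06, 257.06], [2.81, 150.46], [-146.56, 146.56]. Speed limits (degrees/s): [147.25, 147.25, 180, 180, 180, 180].

## Interface

Orientations are given as [roll, pitch, yaw] about the fixed x, y, z axes, in that order (R = Rz(yaw) Ry(pitch) Rx(roll)).
In Python, from workcell import * gives the robot as it stands.
- The arm moves only by the shell command python3 -m jog 'ROWS' [OPENING] [FORCE]. ROWS is text: rows parted by semicolons, each of 6 numbers parted by spaces: the shift along the tool's x, y, z in units of 0.5 m (1.0 is 0.5 m), then the turn, a rotation vector about the tool's x, y, z in units of pi/2 rad (1.0 is pi/2 rad). A call has 1 to 20 rows; each row is the pose to reach, as a shift and turn from the pose measured when the call began, along the tool's axes at that moment; what a row does not reach only later rows make up. A row lasts 1/12 s, in which the tool goes at most 41.7 mm and 7.16 degrees, less where a joint would pass 70% of its speed; a pose out of reach is approached as far as the arm can. A call with a number of a shift or a turn outside -1 to 1 is refused whole. A call with a gripper value outside its range is refused whole. OPENING is the opening, from -1 (shut) to 1 (fully open), set as the call begins (- or left out, the last holds). The fingers move at their own pace and stop on an object; FORCE is the grip in N (left out, the last holds). Time passes only in rows, so rows that repeat a pose let the fingers close. It gives the time, the measured TCP pose, the force and the opening at its end, in the units of the state.
- state(): the state, without advancing time (a new reading comes with each control period).
- grab_frame(name): name is "scene" or "top" or "wrist"; returns the picture (420x560x3 uint8, red, green, blue); there is no depth.
- calibration(name): a dict with "mtx" (3x3 intrinsics, pixels), "distortion" ([k1, k2, p1, p2, k3] as OpenCV has them; the pictures are not rectified), "rvec" (rotation vector, rad) and "tvec" (3), from world to camera coordinates, as OpenCV has them. Camera axes: x right, y down, z forward; pixel columns grow to the right and rows downward; lengths in mm; the calibration is good to about 2 mm. A picture is of the moment at which its call begins: read the wrist's pose just before it. calibration takes no time and is no camera call; for the wrist camera it gives the pose at the moment of the call.
- job_done(): hands the job in, once; it reports no verdict.
Trained networks look in the newest picture that a camera, given by its name, has taken for a name from the list of things; names that differ only in an ending like _2 or _b are one class to them, and where a whole thing is asked for, a point or a joint stands for the part that bears it (a point fixed in the world has none). Each returns a list of dicts, best first, with "confidence" (0 to 1); they miss things now and then, are a little off and sometimes report something else, mostly with a low value. They report only what shows in the picture. A call takes as long as a camera call. They do not tell look-alikes from the thing itself.
- spot_in(query, camera): "rect" ([left, top, right, bottom] in pixels, round what is visible of it).
- tip_of(query, camera): "location" ([column, row] in pixels: a listed point, or the origin of a listed thing).
The state is a dict: "time_s": time; "qpos": joint angles; "qvel": joint speeds; "effort": joint torques, N m; "ee_pos": TCP position; "ee_rot": TCP orientation; "force": force on the tool from outside, world axes, zero at the start; "torque": the same for the moment, N m; "gripper_width": finger opening in mm.
Only numpy, scipy, OpenCV 4.12 (cv2) and the standard library are available. Lean on these libraries where they do the work, as an engineer would, in place of code of your own. Each camera call takes 0.05 s, during which the arm holds its last target. There are 200 camera calls.

## Working session

There is one attempt and no reset: what is moved stays moved. The work goes in short steps, Python scripts to look and compute and a shell command to move; the robot and the scene stay as the last step left them, time stands still between calls to the robot, and variables do not carry over. Pictures are saved under pics/ and viewed, about 8 in all and at most 12, crops included, and the job is handed in when it is done.

```bash
mkdir -p pics; ls; cat > h.py <<'E'
from workcell import *
import numpy as np, cv2
from scipy.spatial.transform import Rotation as R
def cal(n):
    c=calibration(n); return np.array(c["mtx"],float),np.array(c["distortion"],float),np.array(c["rvec"],float),np.array(c["tvec"],float)
def ray(n,p,c=None):
    K,d,r,t=c or cal(n); u=cv2.undistortPoints(np.array([[p]],float),K,d)[0,0]
    M=cv2.Rodrigues(r)[0]; return -M.T@t.ravel(), M.T@np.array([u[0],u[1],1.])
def onz(n,p,z,c=None):
    o,v=ray(n,p,c); return o+v*(z-o[2])/v[2]
def tri(rays):
    A=np.zeros((3,3));b=np.zeros(3)
    for o,v in rays:
        v=v/np.linalg.norm(v);P=np.eye(3)-np.outer(v,v);A+=P;b+=P@o
    X=np.linalg.solve(A,b); return X,[np.linalg.norm(np.cross(X-o,v/np.linalg.norm(v))) for o,v in rays]
def proj(n,X,c=None):
    K,d,r,t=c or cal(n); return cv2.projectPoints(np.array(X,float).reshape(-1,3),r,t,K,d)[0].reshape(-1,2)
def snap(n,f,crop=None,s=1):
    im=grab_frame(n)[:,:,::-1]
    if crop: a,b,c,d=crop; im=im[b:d,a:c]
    cv2.imwrite("pics/"+f,cv2.resize(im,None,fx=s,fy=s,interpolation=cv2.INTER_CUBIC))
def rows(pos,rpy):
    """shift/turn in jog units from the current pose to pos, rpy (deg)"""
    s=state(); R0=R.from_euler('xyz',s["ee_rot"],degrees=True); R1=R.from_euler('xyz',rpy,degrees=True)
    d=R0.inv().apply(np.array(pos)-s["ee_pos"])/500; w=(R0.inv()*R1).as_rotvec()/(np.pi/2)
    return np.round(np.r_[d,w],4)
E
python3 - <<'E'
from h import *
a=grab_frame("scene");b=grab_frame("top")
cv2.imwrite("pics/a.png",np.hstack([a])[:,:,::-1]);cv2.imwrite("pics/b.png",b[:,:,::-1])
print(state())
for q in ["caddy_center","caddy_hinge","rack_middle","shaft","bucket_mouth","weight","pan_floor","steel_cup_mid","oil_bottle_mid","bowl_mid","turner_mid","jar_mid","canister_mid"]:
    for c in ("scene","top"):
        print(q,c,[(np.round(x["location"]).tolist(),round(x["confidence"],2)) for x in tip_of(q,c)[:3]])
E
```

```text
pics
{'time_s': 0.1, 'qpos': array([-6.70359137e+01,  1.83472740e+01,  8.96992310e+01,  4.43579394e-04,
        7.20440716e+01, -1.14631657e+00]), 'qvel': array([-0.026487  , -0.05611561, -0.15437899,  0.05083473,  0.06758153,
       -0.02868251]), 'effort': array([ 1.17575155e-04, -4.13331914e+01, -2.32509327e+01,  7.28658331e-02,
        4.21823259e-02, -4.88264209e-05]), 'ee_pos': array([ 234.72160859, -524.45310991,  235.21264124]), 'ee_rot': array([-1.79909450e+02, -2.23371752e-03,  2.41102640e+01]), 'force': array([-0.30423649,  1.07920277, -0.62726792]), 'torque': array([ 0.02512954,  0.00150107, -0.06170243]), 'gripper_width': 91.31994452339043}
caddy_center scene [([369.0, 182.0], 0.95), ([394.0, 236.0], 0.93), ([320.0, 207.0], 0.93)]
caddy_center top [([248.0, 230.0], 0.76), ([183.0, 195.0], 0.74), ([196.0, 277.0], 0.62)]
caddy_hinge scene [([390.0, 224.0], 0.88), ([372.0, 171.0], 0.76), ([314.0, 200.0], 0.6)]
caddy_hinge top [([255.0, 225.0], 0.91), ([196.0, 272.0], 0.81), ([179.0, 200.0], 0.77)]
rack_middle scene [([366.0, 248.0], 0.61)]
rack_middle top [([211.0, 194.0], 
[... 195 characters left out ...]
([282.0, 235.0], 0.89)]
pan_floor scene [([233.0, 240.0], 0.96)]
pan_floor top []
steel_cup_mid scene [([301.0, 285.0], 0.95), ([389.0, 223.0], 0.66)]
steel_cup_mid top [([267.0, 148.0], 0.68), ([330.0, 190.0], 0.16)]
oil_bottle_mid scene [([427.0, 188.0], 0.76)]
oil_bottle_mid top [([137.0, 247.0], 0.79)]
bowl_mid scene [([142.0, 218.0], 0.77)]
bowl_mid top [([414.0, 219.0], 0.87)]
turner_mid scene [([421.0, 249.0], 0.95), ([232.0, 240.0], 0.7), ([143.0, 220.0], 0.43)]
turner_mid top [([163.0, 193.0], 0.94)]
jar_mid scene [([343.0, 237.0], 0.79)]
jar_mid top [([230.0, 191.0], 0.56), ([184.0, 198.0], 0.22)]
canister_mid scene [([367.0, 240.0], 0.74)]
canister_mid top [([209.0, 190.0], 0.73)]
```

View pics/a.png

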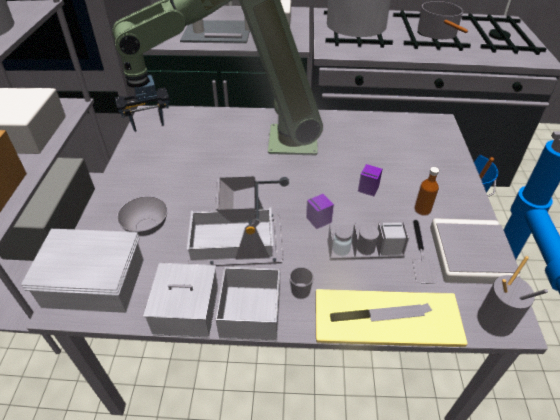

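View pics/b.png

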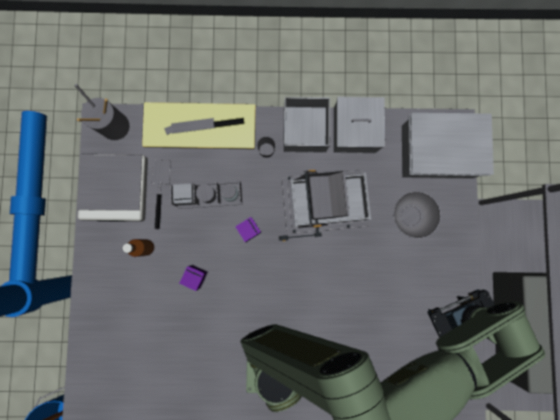

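Tin: rack bay at top (182,194), left end; weigher mouth at about top (328,193), weight at top (282,237); purple decoys at (248,230) and (193,277). I'll compute positions and take zoomed crops of the rack and weigher.

```bash
python3 - <<'E'
from h import *
a=cv2.imread("pics/a.png");b=cv2.imread("pics/b.png")
A=cv2.resize(b[165:245,150:390],None,fx=3.3,fy=3.3,interpolation=cv2.INTER_CUBIC)
B=cv2.resize(a[165:265,180:420],None,fx=3.3,fy=3.3,interpolation=cv2.INTER_CUBIC)
cv2.imwrite("pics/c.png",np.vstack([A,B]))
def T(n,s,t): X,e=tri([ray("scene",s),ray("top",t)]); print(n,X.round(1),np.round(e,1))
T("shaft",(254,208),(317,199));T("weight",(282,181),(282,235));T("rackm",(366,248),(211,194))
T("jar",(343,237),(230,191));T("can",(367,240),(209,190));T("cup",(301,285),(267,148));T("bottle",(427,188),(137,247));T("bowl",(142,218),(414,219))
T("purple1",(320,207),(248,230));T("purple2",(369,182),(194,277));T("turner",(421,249),(163,193))
T("tin",(394,236),(183,195))
for n in("scene","top"):
  print(n,[np.round(x["rect"]).tolist() for x in spot_in("caddy_center",n)], ray(n,(280,210))[0])
E
```

```text
shaft [ 576.1 -118.8  153.5] [13.5 13.5]
weight [454.4 -19.7 161.7] [3.2 3.2]
rackm [606.3 253.5  13.1] [7.5 7.5]
jar [610.8 174.4  68.9] [5.1 5.1]
can [614.4 251.2  62. ] [5.7 5.7]
cup [777.8  44.5  34.3] [4.1 4.1]
bottle [408.  477.  110.5] [1.2 1.2]
bowl [ 522.6 -501.8   32.2] [1.6 1.6]
purple1 [472.5 105.5  64.8] [3.1 3.1]
purple2 [302.9 295.1  38.1] [1.5 1.5]
turner [607.4 432.2  17.1] [9.5 9.5]
tin [594.7 341.8  63.5] [4.2 4.2]
scene [[307.0, 192.0, 334.0, 227.0], [384.0, 221.0, 401.0, 257.0]] [1568.99998093   23.12550725 1135.19917998]
top [[180.0, 265.0, 203.0, 291.0], [174.0, 183.0, 192.0, 206.0], [236.0, 218.0, 259.0, 242.0], [255.0, 137.0, 276.0, 158.0]] [ 426.94115263   11.21103513 1435.35316704]
```

View pics/c.png

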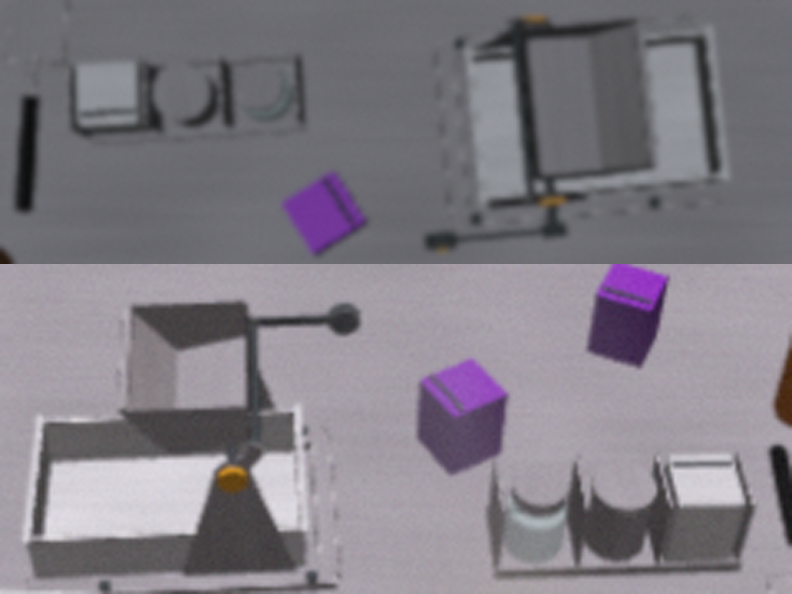

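Hinge line is on the -x (robot) side of the tin (top ≈(183,199)). Shaft ends (orange) are at top ≈(312,171) and (318,226); lever level pointing +y. Refining from these.

```bash
python3 - <<'E'
from h import *
t=lambda x,y:(150+x/3.3,165+y/3.3)
s=lambda x,y:(180+x/3.3,165+(y-264)/3.3)
print("tin top corners",[onz("top",t(*p),92).round(0)[:2] for p in((77,62),(140,62),(143,127),(80,127))],"hinge",[onz("top",t(*p),92).round(0)[:2] for p in((80,112),(138,112))])
print("tin scene",[onz("scene",s(*p),92).round(0)[:2] for p in((670,457),(738,457),(748,503),(664,503))])
a,b=[onz("top",t(*p),150) for p in((535,20),(553,200))];print("shaft",a,b,(a+b)/2,np.degrees(np.arctan2(-(a-b)[1],(a-b)[0])) )
print("orange scene far",onz("scene",s(232,478),150))
print("pan",[onz("top",t(*p),65).round(0)[:2] for p in((465,45),(712,25),(728,180),(478,205))])
print("panscene",[onz("scene",s(*p),65).round(0)[:2] for p in((38,418),(28,543),(303,533),(300,407))])
print("bucket top",[onz("top",t(*p),220).round(0)[:2] for p in((527,38),(638,22),(655,163),(537,177))])
print("bucket scene",[onz("scene",s(*p),220).round(0)[:2] for p in((130,305),(247,303),(256,410),(120,412))])
print("weight",onz("top",t(440,241),150),onz("scene",s(345,318),150))
print("rack front",[onz("top",t(*p),92).round(0)[:2] for p in((68,62),(303,62),(303,127))])
print(rows([590,338,230],[180,0,0]),rows([590,338,230],[180,0,90]))
E
```

```text
tin top corners [array([630., 366.]), array([631., 299.]), array([562., 294.]), array([561., 360.])] hinge [array([577., 361.]), array([577., 299.])]
tin scene [array([567., 309.]), array([564., 377.]), array([624., 377.]), array([628., 296.])]
shaft [ 671.76853597 -115.86098337  150.        ] [ 487.59448959 -135.11209839  150.        ] [ 579.68151278 -125.48654088  150.        ] -5.967272249303475
orange scene far [ 667.27748091 -108.40618767  150.        ]
pan [array([659., -48.]), array([ 685., -318.]), array([ 516., -334.]), array([485., -64.])]
panscene [array([ 516., -327.]), array([ 682., -305.]), array([657., -46.]), array([487., -59.])]
bucket top [array([ 641., -101.]), array([ 658., -209.]), array([ 521., -225.]), array([ 506., -112.])]
bucket scene [array([ 513., -217.]), array([ 505., -106.]), array([649., -86.]), array([ 657., -205.])]
weight [444.61287023 -21.30772965 150.        ] [442.41853418 -14.8144544  150.        ]
rack front [array([630., 375.]), array([634., 126.]), array([564., 124.])]
[ 1.3532e+00 -1.2851e+00  1.1800e-02  1.0000e-04 -0.0000e+00  2.6790e-01] [ 1.3532e+00 -1.2851e+00  1.1800e-02  1.0000e-04  1.0000e-04 -7.3210e-01]
```

```bash
python3 - <<'E'
from h import *
print(rows([410,-110,320],[180,0,60]))
print(rows([420,-100,320],[180,0,57]))
E
```

```text
[ 6.586e-01 -6.143e-01 -1.681e-01  1.000e-04  0.000e+00 -3.988e-01]
[ 6.850e-01 -6.244e-01 -1.681e-01  1.000e-04  0.000e+00 -3.655e-01]
```

```bash
r="0.66 -0.614 -0.17 0 0 -0.40"; python3 -m jog '0.1 -0.1 -0.1 0 0 -0.1; 0.66 -0.614 -0.17 0 0 -0.40; 0.66 -0.614 -0.17 0 0 -0.40; 0.66 -0.614 -0.17 0 0 -0.40; 0.66 -0.614 -0.17 0 0 -0.40; 0.66 -0.614 -0.17 0 0 -0.40; 0.66 -0.614 -0.17 0 0 -0.40; 0.66 -0.614 -0.17 0 0 -0.40; 0.66 -0.614 -0.17 0 0 -0.40; 0.66 -0.614 -0.17 0 0 -0.40; 0.66 -0.614 -0.17 0 0 -0.40; 0.66 -0.614 -0.17 0 0 -0.40; 0.66 -0.614 -0.17 0 0 -0.40; 0.66 -0.614 -0.17 0 0 -0.40; 0.66 -0.614 -0.17 0 0 -0.40' 1
python3 - <<'E'
from h import *
print(state()["ee_rot"],rows([580,330,300],[180,0,90]))
E
```

```text
time_s: 2.75
ee_pos: [410.1, -110.9, 320.6]
ee_rot: [-180.0, 0.1, 60.0]
force: [-0.8, -0.2, 0.4]
gripper_width: 91.4
[-1.79970843e+02  5.50485123e-02  6.00230418e+01] [ 9.337e-01 -1.463e-01  4.040e-02 -5.000e-04  5.000e-04 -3.331e-01]
```

```bash
python3 -m jog '0.934 -0.146 0.04 0 0 -0.333; 0.934 -0.146 0.04 0 0 -0.333; 0.934 -0.146 0.04 0 0 -0.333; 0.934 -0.146 0.04 0 0 -0.333; 0.934 -0.146 0.04 0 0 -0.333; 0.934 -0.146 0.04 0 0 -0.333; 0.934 -0.146 0.04 0 0 -0.333; 0.934 -0.146 0.04 0 0 -0.333; 0.934 -0.146 0.04 0 0 -0.333; 0.934 -0.146 0.04 0 0 -0.333; 0.934 -0.146 0.04 0 0 -0.333; 0.934 -0.146 0.04 0 0 -0.333; 0.934 -0.146 0.04 0 0 -0.333; 0.934 -0.146 0.04 0 0 -0.333; 0.934 -0.146 0.04 0 0 -0.333'
python3 - <<'E'
from h import *
c=cal("wrist"); snap("wrist","d.png",None,1)
print(c, proj("wrist",[[596,331,92],[576,331,92]],c))
for q in("caddy_center","caddy_hinge","rack_middle"):
  print(q,[(np.round(x["location"],1).tolist(),round(x["confidence"],2),onz("wrist",x["location"],{"caddy_center":48,"caddy_hinge":92,"rack_middle":4}[q],c).round(1).tolist()) for x in tip_of(q,"wrist")[:3]])
E
```

```text
time_s: 4.0
ee_pos: [580.7, 327.7, 300.1]
ee_rot: [-179.9, 0.1, 89.8]
force: [-0.3, -0.1, 1.2]
gripper_width: 91.6
(array([[378.06950983,   0.        , 275.80882914],
       [  0.        , 378.06950983, 201.29225099],
       [  0.        ,   0.        ,   1.        ]]), array([-0.00837231,  0.        ,  0.        ,  0.        ,  0.        ]), array([-2.85252594e+00,  3.34870057e-03,  1.90121145e-03]), array([-578.32677721,  265.38829467,  547.81173678])) [[293.19906798 173.36695391]
 [272.44468312 173.41275984]]
caddy_center [([189.0, 343.4], 0.88, [470.3, 105.1, 48.0]), ([25.2, 196.3], 0.74, [301.8, 296.3, 48.0])]
caddy_hinge [([19.3, 219.3], 0.74, [321.7, 284.7, 92.0]), ([193.9, 378.8], 0.74, [484.6, 90.6, 92.0]), ([268.5, 172.1], 0.68, [572.2, 332.3, 92.0])]
rack_middle []
```

View pics/d.png

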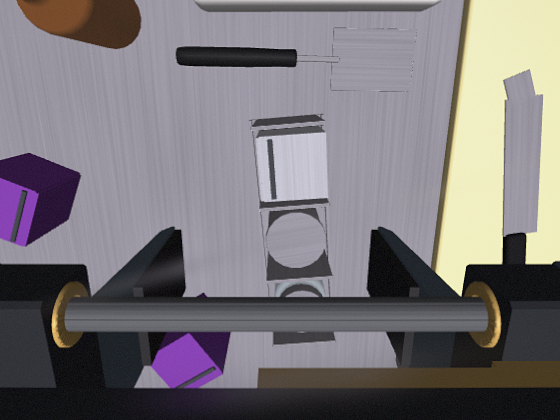

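Tin top white quad at about (258,138),(324,132),(328,199),(262,203); hinge slot at x≈272. Fit it by segmentation.

```bash
python3 - <<'E'
from h import *
c=cal("wrist"); im=cv2.imread("pics/d.png"); g=cv2.cvtColor(im,cv2.COLOR_BGR2GRAY)
roi=g[110:215,235:345]; m=((roi>185)*255).astype(np.uint8); m=cv2.morphologyEx(m,cv2.MORPH_CLOSE,np.ones((9,9)));m=cv2.morphologyEx(m,cv2.MORPH_OPEN,np.ones((9,9)))
cs,_=cv2.findContours(m,0,2); k=max(cs,key=cv2.contourArea)[:,0]+[235,110]
P=np.array([onz("wrist",p.tolist(),92,c)[:2] for p in k],np.float32)
print(cv2.minAreaRect(P))
print(rows([596,331,200],[180,0,92]))
E
```

```text
((594.8717041015625, 337.36279296875), (65.61227416992188, 63.43662643432617), 3.8762121200561523)
[ 5.200e-03  3.150e-02  2.021e-01 -1.000e-04  2.000e-04 -2.350e-02]
```

```bash
python3 - <<'E'
from h import *
print(rows([595,337.4,150],[180,0,93.9]));print(rows([595,337.4,63],[180,0,93.9]))
E
```

```text
[ 1.800e-02  2.950e-02  3.021e-01 -1.000e-04  2.000e-04 -4.460e-02]
[ 1.810e-02  2.950e-02  4.761e-01 -1.000e-04  2.000e-04 -4.460e-02]
```

```bash
python3 -m jog '0.018 0.0295 0.07 0 0 -0.0446; 0.018 0.0295 0.15 0 0 -0.0446; 0.018 0.0295 0.23 0 0 -0.0446; 0.018 0.0295 0.30 0 0 -0.0446; 0.018 0.0295 0.34 0 0 -0.0446; 0.018 0.0295 0.38 0 0 -0.0446; 0.018 0.0295 0.42 0 0 -0.0446; 0.018 0.0295 0.45 0 0 -0.0446; 0.018 0.0295 0.476 0 0 -0.0446; 0.018 0.0295 0.476 0 0 -0.0446; 0.018 0.0295 0.476 0 0 -0.0446'
python3 -m jog '0 0 0 0 0 0;0 0 0 0 0 0;0 0 0 0 0 0;0 0 0 0 0 0;0 0 0 0 0 0;0 0 0 0 0 0;0 0 0 0 0 0;0 0 0 0 0 0;0 0 0 0 0 0' -1 30
```

```text
time_s: 5.12
ee_pos: [594.8, 336.7, 63.0]
ee_rot: [-179.9, 0.0, 93.9]
force: [0.0, 0.2, 0.2]
gripper_width: 91.2
time_s: 5.87
ee_pos: [595.4, 336.9, 63.9]
ee_rot: [180.0, 0.0, 93.9]
force: [0.3, -1.0, 6.0]
gripper_width: 66.0
```

```bash
python3 -m jog '0 0 -0.02 0 0 0;0 0 -0.05 0 0 0;0 0 -0.1 0 0 0;0 0 -0.15 0 0 0;0 0 -0.2 0 0 0;0 0 -0.24 0 0 0;0 0 -0.24 0 0 0;0 0 -0.24 0 0 0'
python3 - <<'E'
from h import *
print(rows([440,230,184],[180,0,90]));print(rows([440,230,61.5],[180,0,90]));
E
```

```text
time_s: 6.53
ee_pos: [595.1, 337.0, 184.1]
ee_rot: [179.9, -0.0, 93.9]
force: [-0.4, -1.1, -4.3]
gripper_width: 65.5
[-1.925e-01 -3.240e-01 -1.000e-04  7.000e-04 -1.000e-04  4.310e-02]
[-1.925e-01 -3.243e-01  2.449e-01  7.000e-04 -1.000e-04  4.310e-02]
```

```bash
python3 -m jog '-0.04 -0.06 0 0 0 0.01;-0.08 -0.13 0 0 0 0.02;-0.12 -0.2 0 0 0 0.03;-0.155 -0.26 0 0 0 0.043;-0.18 -0.30 0.04 0 0 0.043;-0.1925 -0.324 0.1 0 0 0.043;-0.1925 -0.324 0.16 0 0 0.043;-0.1925 -0.324 0.21 0 0 0.043;-0.1925 -0.324 0.235 0 0 0.043;-0.1925 -0.324 0.245 0 0 0.043;-0.1925 -0.324 0.245 0 0 0.043;-0.1925 -0.324 0.245 0 0 0.043'
python3 -m jog '0 0 0 0 0 0;0 0 0.002 0 0 0;0 0 0.002 0 0 0'
```

```text
time_s: 7.53
ee_pos: [438.9, 229.5, 60.2]
ee_rot: [-179.9, 0.1, 90.0]
force: [-0.0, -0.3, -3.2]
gripper_width: 65.8
time_s: 7.78
ee_pos: [438.6, 229.4, 59.5]
ee_rot: [-179.9, 0.1, 90.0]
force: [-2.7, -1.7, 4.0]
gripper_width: 65.8
```

```bash
python3 -m jog '0 0 0 0 0 0;0 0 0 0 0 0;0 0 0 0 0 0;0 0 0 0 0 0;0 0 0 0 0 0;0 0 0 0 0 0;0 0 -0.05 0 0 0;0 0 -0.12 0 0 0;0 0 -0.19 0 0 0;0 0 -0.26 0 0 0;0 0 -0.34 0 0 0;0 0 -0.34 0 0 0;0 0 -0.34 0 0 0' 1
python3 - <<'E'
from h import *
c=cal("wrist"); print(proj("wrist",[[438.6,229.4,88]],c)); snap("wrist","e.png")
print(rows([438.6,229.4,150],[180,0,0]))
E
```

```text
time_s: 8.87
ee_pos: [440.1, 230.2, 231.9]
ee_rot: [179.8, -0.1, 90.0]
force: [0.6, -0.2, -0.6]
gripper_width: 90.9
[[274.79961634 196.04108804]]
[-3.0000e-04 -4.0000e-04  1.5970e-01 -3.0000e-04  1.2000e-03  1.0001e+00]
```

View pics/e.png

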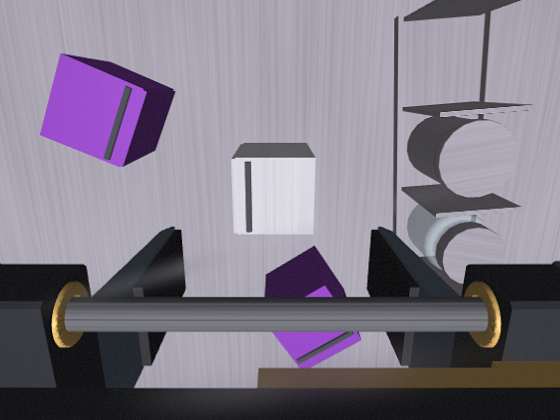

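Tin stands at wrist (274,196), where expected, slot on the -x side. Now regrip by its sides.

```bash
python3 -m jog '0 0 0 0 0 0.08;0 0 0 0 0 0.16;0 0 0 0 0 0.24;0 0 0 0 0 0.32;0 0 0 0 0 0.4;0 0 0 0 0 0.48;0 0 0 0 0 0.56;0 0 0 0 0 0.64;0 0 0.02 0 0 0.72;0 0 0.05 0 0 0.80;0 0 0.08 0 0 0.88;0 0 0.12 0 0 0.95;0 0 0.14 0 0 1;0 0 0.16 0 0 1;0 0 0.16 0 0 1;0 0 0.16 0 0 1'
python3 - <<'E'
from h import *
print(state()["qpos"]);print(rows([439.5,229.7,58],[180,0,0]))
E
```

```text
time_s: 10.25
ee_pos: [438.2, 229.2, 148.8]
ee_rot: [179.9, 0.2, 0.1]
force: [-0.6, -0.2, -0.3]
gripper_width: 91.4
[ 2.62863612e+01  1.56293341e+01  1.07291047e+02 -1.44679628e-02
  5.73262342e+01  1.16191126e+02]
[ 0.0032 -0.0013  0.1815  0.0013  0.0024  0.0011]
```

```bash
python3 -m jog '0.003 -0.001 0.04 0 0.002 0;0.003 -0.001 0.09 0 0.002 0;0.003 -0.001 0.13 0 0.002 0;0.003 -0.001 0.165 0 0.002 0;0.003 -0.001 0.181 0 0.002 0;0.003 -0.001 0.181 0 0.002 0'
python3 -m jog '0 0 0 0 0 0;0 0 0 0 0 0;0 0 0 0 0 0;0 0 0 0 0 0;0 0 0 0 0 0;0 0 0 0 0 0;0 0 0 0 0 0;0 0 0 0 0 0;0 0 0 0 0 0' -1 35
python3 -m jog '0 0 -0.03 0 0 0;0 0 -0.08 0 0 0;0 0 -0.15 0 0 0;0 0 -0.22 0 0 0;0 0 -0.30 0 0 0;0 0 -0.38 0 0 0;0 0 -0.46 0 0 0;0 0 -0.53 0 0 0;0 0 -0.58 0 0 0;0 0 -0.6 0 0 0;0 0 -0.6 0 0 0;0 0 -0.6 0 0 0'
python3 - <<'E'
from h import *
from scipy.spatial.transform import Rotation as R
print(state()["qpos"])
wx=np.array([np.cos(np.radians(6)),np.sin(np.radians(6)),0]);wy=np.array([-wx[1],wx[0],0])
m=np.array([580,-123,0])-30*wy
def tcp(off,z,t):   # tin centre at mouth+off along wx, height z, tilt t deg front down; grasp 11 above C, TCP 14 above
    Rt=R.from_euler('z',6,degrees=True)*R.from_euler('y',-t,degrees=True)
    C=m+off*wx+[0,0,z]; R1=Rt*R.from_euler('x',180,degrees=True)
    return C+Rt.apply([0,0,14]),R1.as_euler('xyz',degrees=True)
for off,z,t in((22,345,0),(22,305,0),(22,305,22),(22,305,42)):
    p,e=tcp(off,z,t); print(t,p.round(1),e.round(1),rows(p,e))
E
```

```text
time_s: 10.75
ee_pos: [438.7, 229.2, 57.2]
ee_rot: [179.8, 0.2, 0.1]
force: [0.2, 0.2, 0.1]
gripper_width: 91.1
time_s: 11.5
ee_pos: [439.3, 229.2, 58.1]
ee_rot: [179.8, 0.1, 0.2]
force: [-0.4, -2.3, 5.9]
gripper_width: 63.9
time_s: 12.5
ee_pos: [439.2, 229.9, 356.4]
ee_rot: [179.8, 0.2, 0.2]
force: [0.1, -0.5, -2.9]
gripper_width: 64.0
[ 2.63658012e+01  8.09405523e+00  8.61747267e+01 -1.01971683e-01
  8.60466487e+01  1.16210364e+02]
0 [ 605.  -150.5  359. ] [180.   0.   6.] [ 0.3295  0.7618 -0.0035  0.0024  0.0028 -0.0649]
0 [ 605.  -150.5  319. ] [180.   0.   6.] [ 0.3299  0.7615  0.0765  0.0024  0.0028 -0.0649]
22 [ 599.8 -151.1  318. ] [180. -22.   6.] [ 0.3194  0.7625  0.0785  0.0148  0.247  -0.0636]
42 [ 595.7 -151.5  315.4] [180. -42.   6.] [ 0.3113  0.7634  0.0837  0.0261  0.469  -0.0611]
```

```bash
python3 -m jog '0.01 0.03 0 0 0 0;0.03 0.08 0 0 0 -0.01;0.06 0.14 0 0 0 -0.02;0.09 0.20 0 0 0 -0.03;0.12 0.27 0 0 0 -0.03;0.15 0.34 0 0 0 -0.04;0.18 0.41 0 0 0 -0.05;0.21 0.48 0 0 0 -0.06;0.24 0.55 0 0 0 -0.065;0.27 0.61 0 0 0 -0.065;0.295 0.67 0 0 0 -0.065;0.315 0.715 0 0 0 -0.065;0.325 0.745 0 0 0 -0.065;0.33 0.76 0.01 0 0 -0.065;0.33 0.762 0.03 0 0 -0.065;0.33 0.762 0.05 0 0 -0.065;0.33 0.762 0.07 0 0 -0.065;0.33 0.762 0.0765 0 0 -0.065;0.33 0.762 0.0765 0 0 -0.065;0.33 0.762 0.0765 0 0 -0.065'
python3 - <<'E'
from h import *
print(state()["qpos"])
snap("scene","f.png",(160,90,360,270),4)
def tcp(off,z,t):
    wx=np.array([np.cos(np.radians(6)),np.sin(np.radians(6)),0]);wy=np.array([-wx[1],wx[0],0]);m=np.array([580,-123,0])-30*wy
    Rt=R.from_euler('z',6,degrees=True)*R.from_euler('y',-t,degrees=True)
    return m+off*wx+[0,0,z]+Rt.apply([0,0,14]),(Rt*R.from_euler('x',180,degrees=True)).as_euler('xyz',degrees=True)
for t in(10,20,30,42): print(t,rows(*tcp(22,305,t)))
E
```

```text
time_s: 14.17
ee_pos: [604.9, -149.9, 319.1]
ee_rot: [179.8, 0.3, 6.1]
force: [0.3, 0.1, -2.4]
gripper_width: 64.0
[-14.83427889  20.85835431  74.02089065  -0.27638995  85.29144564
  69.10718216]
10 [-0.0053  0.0008  0.0017  0.0024  0.1133  0.001 ]
20 [-0.01    0.0008  0.003   0.0023  0.2244  0.0012]
30 [-0.0144  0.0008  0.0051  0.0022  0.3355  0.0014]
42 [-0.0191  0.0008  0.0085  0.0021  0.4689  0.0017]
```

View pics/f.png

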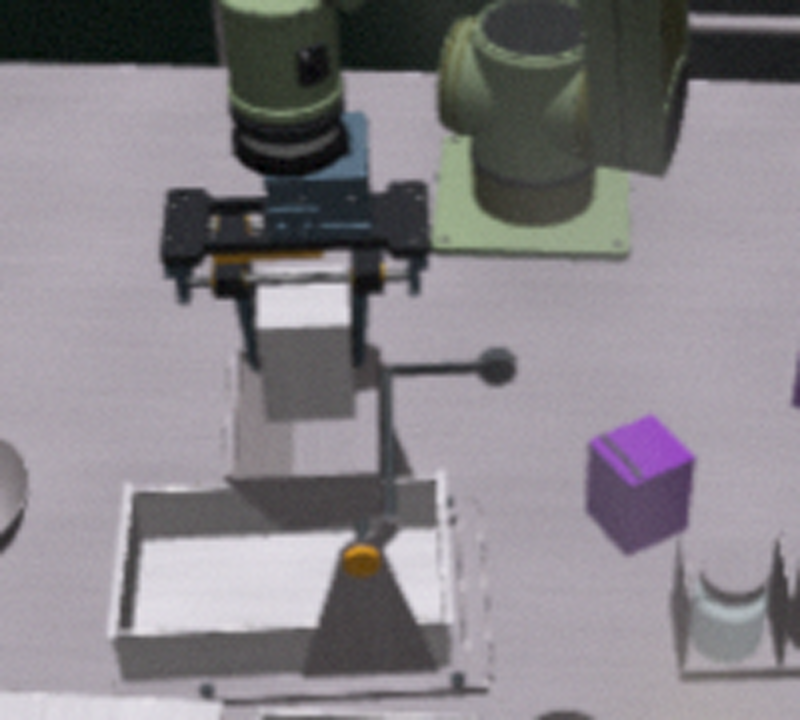

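Tin is held by its sides centred over the mouth (picture ~(305,360)). Now tip it to 42°.

```bash
python3 -m jog '-0.002 0 0 0 0.03 0;-0.004 0 0.001 0 0.07 0;-0.0053 0 0.0017 0 0.113 0;-0.007 0 0.002 0 0.15 0;-0.009 0 0.003 0 0.19 0;-0.010 0 0.003 0 0.225 0;-0.012 0 0.004 0 0.26 0;-0.013 0 0.0045 0 0.30 0;-0.0144 0 0.005 0 0.335 0;-0.016 0 0.006 0 0.37 0;-0.0175 0 0.007 0 0.41 0;-0.0185 0 0.008 0 0.44 0;-0.019 0 0.0085 0 0.47 0;-0.019 0 0.0085 0 0.47 0;-0.019 0 0.0085 0 0.47 0;-0.019 0 0.0085 0 0.47 0;-0.019 0 0.0085 0 0.47 0;-0.019 0 0.0085 0 0.47 0;-0.019 0 0.0085 0 0.47 0;-0.019 0 0.0085 0 0.47 0'
python3 -m jog '0 0 0 0 0 0;0 0 0 0 0 0;0 0 0 0 0 0;0 0 0 0 0 0;0 0 0 0 0 0;0 0 0 0 0 0'
python3 - <<'E'
from h import *
snap("scene","g.png",(160,90,360,270),4)
for i in range(1): print([(np.round(x["location"]).tolist(),round(x["confidence"],2)) for x in tip_of("nut0_center","scene")],[(np.round(x["location"]).tolist(),round(x["confidence"],2)) for x in tip_of("weight","scene")])
E
```

```text
time_s: 15.88
ee_pos: [596.0, -151.0, 315.5]
ee_rot: [179.7, -42.1, 6.3]
force: [0.6, 0.9, -2.3]
gripper_width: 64.1
time_s: 16.38
ee_pos: [596.0, -151.1, 315.5]
ee_rot: [179.7, -42.1, 6.3]
force: [-0.8, 0.3, -2.2]
gripper_width: 63.9
[([198.0, 245.0], 0.59)] [([241.0, 157.0], 0.65), ([421.0, 249.0], 0.59)]
```

View pics/g.png

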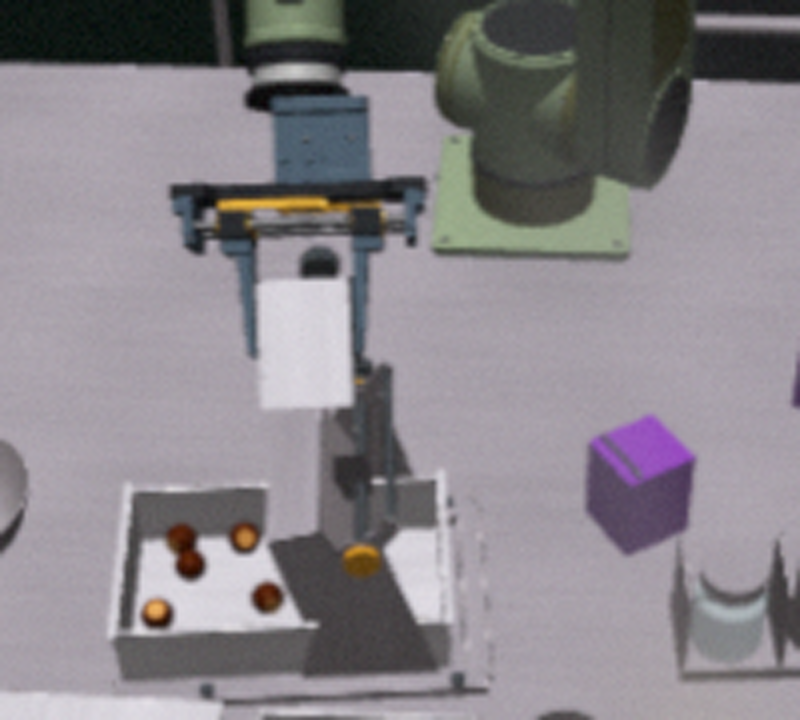

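All five chestnuts lie in the pan (picture (157..267, 538..612)), the bucket is tipped and the lever is up. Untilt and return.

```bash
python3 - <<'E'
from h import *
print(rows([605,-150,345],[180,0,6]),rows([600,-150,360],[180,-20,6]))
E
```

```text
[ 0.053   0.     -0.0315  0.0021 -0.4678  0.0019] [ 0.0657 -0.0009 -0.0605  0.0017 -0.2455  0.0022]
```

```bash
python3 -m jog '0.02 0 -0.02 0 -0.04 0;0.04 0 -0.04 0 -0.1 0;0.06 0 -0.06 0 -0.17 0;0.066 0 -0.06 0 -0.245 0;0.066 0 -0.055 0 -0.31 0;0.06 0 -0.045 0 -0.37 0;0.055 0 -0.0315 0 -0.43 0;0.053 0 -0.0315 0 -0.468 0;0.053 0 -0.0315 0 -0.468 0;0.053 0 -0.0315 0 -0.468 0'
python3 - <<'E'
from h import *
print(rows([439,229.5,345],[180,0,0]),rows([439,229.5,58.5],[180,0,0]))
E
```

```text
time_s: 17.37
ee_pos: [606.0, -149.7, 344.1]
ee_rot: [179.8, -0.0, 6.1]
force: [0.2, 1.2, -2.0]
gripper_width: 64.1
[-2.510e-01 -7.897e-01 -4.500e-03  2.100e-03 -4.000e-04  6.810e-02] [-2.513e-01 -7.917e-01  5.685e-01  2.100e-03 -4.000e-04  6.810e-02]
```

```bash
python3 -m jog '-0.01 -0.03 -0.02 0 0 0;-0.03 -0.09 -0.02 0 0 0.01;-0.05 -0.16 -0.02 0 0 0.02;-0.08 -0.24 -0.02 0 0 0.03;-0.1 -0.32 -0.02 0 0 0.04;-0.13 -0.40 -0.01 0 0 0.05;-0.15 -0.48 0 0 0 0.06;-0.18 -0.56 0 0 0 0.068;-0.20 -0.63 0 0 0 0.068;-0.22 -0.70 0 0 0 0.068;-0.24 -0.75 0 0 0 0.068;-0.251 -0.78 0.02 0 0 0.068;-0.251 -0.79 0.07 0 0 0.068;-0.251 -0.791 0.14 0 0 0.068;-0.251 -0.791 0.20 0 0 0.068;-0.251 -0.791 0.20 0 0 0.068;-0.251 -0.791 0.20 0 0 0.068'
python3 - <<'E'
from h import *
print(state()["ee_rot"],rows([439,229.5,70],[180,0,0]),rows([439,229.5,58.5],[180,0,0]))
E
```

```text
time_s: 18.78
ee_pos: [437.8, 229.4, 243.3]
ee_rot: [179.8, -0.0, -0.0]
force: [0.3, 0.2, -1.4]
gripper_width: 64.2
[ 1.79839927e+02 -1.34897694e-02 -1.74027872e-02] [ 2.400e-03 -1.200e-03  3.467e-01  1.800e-03 -1.000e-04 -2.000e-04] [ 2.400e-03 -1.300e-03  3.697e-01  1.800e-03 -1.000e-04 -2.000e-04]
```

```bash
python3 -m jog '0.002 0 0.05 0 0 0;0.002 0 0.12 0 0 0;0.002 0 0.19 0 0 0;0.002 0 0.25 0 0 0;0.002 0 0.30 0 0 0;0.002 0 0.335 0 0 0;0.002 0 0.355 0 0 0;0.002 0 0.362 0 0 0;0.002 0 0.367 0 0 0;0.002 0 0.370 0 0 0;0.002 0 0.370 0 0 0;0.002 0 0.370 0 0 0'
```

```text
time_s: 19.78
ee_pos: [439.6, 229.2, 59.5]
ee_rot: [179.9, -0.1, -0.0]
force: [0.2, 1.2, -1.6]
gripper_width: 64.1
```

```bash
python3 -m jog '0 0 0.001 0 0 0;0 0 0.002 0 0 0;0 0 0.003 0 0 0;0 0 0.003 0 0 0'
python3 -m jog '0 0 0 0 0 0;0 0 0 0 0 0;0 0 0 0 0 0;0 0 0 0 0 0;0 0 0 0 0 0;0 0 0 0 0 0;0 0 -0.05 0 0 0;0 0 -0.12 0 0 0;0 0 -0.19 0 0 0;0 0 -0.26 0 0 0;0 0 -0.34 0 0 0;0 0 -0.42 0 0 0;0 0 -0.5 0 0 0;0 0 -0.54 0 0 0;0 0 -0.54 0 0 0;0 0 -0.54 0 0 0' 1
```

```text
time_s: 20.12
ee_pos: [439.8, 229.3, 58.2]
ee_rot: [179.9, -0.2, -0.0]
force: [-0.5, -0.4, -0.8]
gripper_width: 63.7
time_s: 21.45
ee_pos: [439.1, 229.8, 329.0]
ee_rot: [180.0, -0.3, -0.0]
force: [0.3, -0.3, -0.9]
gripper_width: 91.1
```

Tin released upright. Now go over the raised weight (expected ≈(461,-162,262)) for a wrist look.

```bash
python3 - <<'E'
from h import *
print(tip_of("weight","top")[:2] if grab_frame("top") is not None else 0)
print("pred",proj("scene",[[461.4,-161.8,262]]),proj("top",[[461.4,-161.8,262]]))
print(rows([461,-205,350],[180,0,96]))
E
```

```text
[{'location': [161.4, 192.6], 'confidence': 0.7}, {'location': [330.2, 232.0], 'confidence': 0.63}]
pred [[238.01293635 157.13022845]] [[330.5078362  232.66672518]]
[ 0.0459  0.8688 -0.0444  0.0014  0.0016 -1.0669]
```

```bash
python3 -m jog '0.01 0.07 -0.045 0 0 -0.08;0.01 0.14 -0.045 0 0 -0.16;0.02 0.21 -0.045 0 0 -0.24;0.02 0.28 -0.045 0 0 -0.32;0.02 0.35 -0.045 0 0 -0.40;0.03 0.42 -0.045 0 0 -0.48;0.03 0.49 -0.045 0 0 -0.56;0.04 0.56 -0.045 0 0 -0.64;0.04 0.63 -0.045 0 0 -0.72;0.04 0.70 -0.045 0 0 -0.80;0.045 0.77 -0.045 0 0 -0.88;0.046 0.82 -0.045 0 0 -0.95;0.046 0.86 -0.045 0 0 -1;0.046 0.869 -0.045 0 0 -1;0.046 0.869 -0.045 0 0 -1;0.046 0.869 -0.045 0 0 -1' -0.43
python3 -m jog '0 0 0 0 0 -0.066;0 0 0 0 0 -0.066;0 0 0 0 0 -0.066'
python3 - <<'E'
from h import *
c=cal("wrist"); snap("wrist","i.png"); print(state()["ee_pos"],proj("wrist",[[461.4,-161.8,262]],c))
print([(np.round(x["location"],1).tolist(),round(x["confidence"],2),onz("wrist",x["location"],262,c)) for x in tip_of("weight","wrist")])
E
```

```text
time_s: 22.88
ee_pos: [460.5, -205.0, 348.5]
ee_rot: [-179.8, 0.1, 89.8]
force: [0.5, 0.2, -0.0]
gripper_width: 26.2
time_s: 23.13
ee_pos: [460.4, -204.1, 347.9]
ee_rot: [-179.8, -0.0, 95.6]
force: [-0.8, -0.1, 0.5]
gripper_width: 26.1
[ 460.51827363 -204.17561891  348.14138735] [[286.23666605 155.20613807]]
[([279.7, 151.8], 0.86, array([ 457.11814106, -160.07217197,  262.        ]))]
```

View pics/i.png

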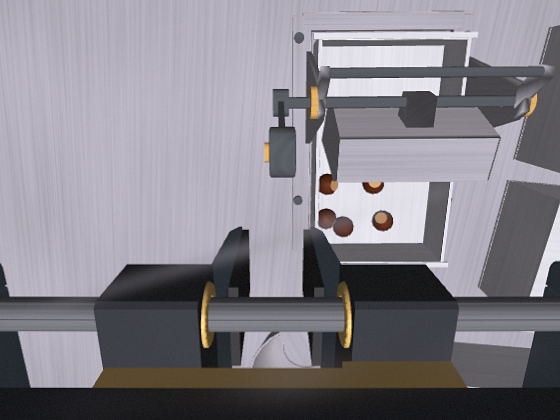

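Disc spans about (269–296, 128–177), five nuts visible in the pan. Disc centre ≈(459,-160,262); descend astride and grip lightly.

```bash
python3 - <<'E'
from h import *
print(rows([459.3,-160.1,340],[180,0,96]),rows([459.3,-160.1,265],[180,0,96]))
E
```

```text
[ 0.0883  0.0062  0.0166 -0.0023  0.0002 -0.0042] [ 0.0883  0.0068  0.1666 -0.0023  0.0002 -0.0042]
```

```bash
python3 -m jog '0.04 0.003 0 0 0 -0.004;0.08 0.006 0.01 0 0 -0.004;0.088 0.0065 0.02 0 0 -0.004;0.088 0.0065 0.05 0 0 -0.004;0.088 0.0065 0.09 0 0 -0.004;0.088 0.0065 0.13 0 0 -0.004;0.088 0.0065 0.155 0 0 -0.004;0.088 0.0065 0.167 0 0 -0.004;0.088 0.0065 0.167 0 0 -0.004' -0.34
python3 -m jog '0 0 0 0 0 0;0 0 0 0 0 0;0 0 0 0 0 0;0 0 0 0 0 0;0 0 0 0 0 0;0 0 0 0 0 0' -1 5
python3 - <<'E'
from h import *
wy=np.array([-np.sin(np.radians(6)),np.cos(np.radians(6)),0]);s=state();p0=np.array(s["ee_pos"])
# arc: lever elevation phi from 90+13.2 (tipped) to 0
f=lambda a:115*(np.cos(a)*wy+np.array([0,0,np.sin(a)]))
a0=np.pi/2+0.23
for d in(1.65,1.5,1.35,1.2,1.05,.9,.75,.6,.45,.3,.15,.05,0,-.02): print(d,rows(p0+f(d)-f(a0),s["ee_rot"])[:3])
E
```

```text
time_s: 23.98
ee_pos: [458.5, -160.1, 263.5]
ee_rot: [-179.6, -0.0, 95.9]
force: [-1.2, -1.3, 0.5]
gripper_width: 30.3
time_s: 24.48
ee_pos: [459.6, -160.3, 264.3]
ee_rot: [-179.8, 0.0, 95.9]
force: [3.1, -0.6, 2.2]
gripper_width: 16.0
1.65 [ 0.0342 -0.     -0.0053]
1.5 [ 0.0687 -0.0001 -0.0055]
1.35 [ 1.028e-01 -1.000e-04 -5.000e-04]
1.2 [ 1.358e-01 -1.000e-04  9.500e-03]
1.05 [ 1.669e-01 -1.000e-04  2.440e-02]
0.9 [ 0.1954 -0.      0.0437]
0.75 [0.2207 0.     0.0671]
0.6 [2.423e-01 1.000e-04 9.400e-02]
0.45 [2.596e-01 2.000e-04 1.238e-01]
0.3 [0.2722 0.0003 0.1559]
0.15 [0.2799 0.0004 0.1895]
0.05 [0.2822 0.0004 0.2124]
0 [0.2825 0.0005 0.2239]
-0.02 [0.2825 0.0005 0.2285]
```

Gripped the disc (16.0 mm). Swing along the arc.

```bash
python3 -m jog '0.017 0 -0.003 0 0 0;0.034 0 -0.005 0 0 0;0.052 0 -0.006 0 0 0;0.069 0 -0.0055 0 0 0;0.086 0 -0.0035 0 0 0;0.103 0 -0.0005 0 0 0;0.120 0 0.004 0 0 0;0.136 0 0.0095 0 0 0;0.152 0 0.0165 0 0 0;0.167 0 0.0245 0 0 0;0.182 0 0.034 0 0 0;0.195 0 0.044 0 0 0;0.208 0 0.055 0 0 0;0.221 0 0.067 0 0 0;0.232 0 0.080 0 0 0;0.242 0 0.094 0 0 0'
python3 - <<'E'
from h import *
print(state()["force"],state()["torque"],state()["gripper_width"])
E
```

```text
time_s: 25.82
ee_pos: [446.7, -39.1, 216.5]
ee_rot: [-179.8, -0.0, 95.9]
force: [0.6, 1.5, 3.0]
gripper_width: 16.4
[0.63043637 1.54815214 2.9594623 ] [ 0.14973148 -0.26121075  0.00032673] 16.40995802676812
```

```bash
python3 -m jog '0.010 0 0.015 0 0 0;0.017 0 0.030 0 0 0;0.024 0 0.045 0 0 0;0.030 0 0.062 0 0 0;0.034 0 0.078 0 0 0;0.0375 0 0.095 0 0 0;0.039 0 0.107 0 0 0;0.040 0 0.118 0 0 0;0.040 0 0.125 0 0 0;0.040 0 0.128 0 0 0;0.040 0 0.130 0 0 0;0.040 0 0.130 0 0 0'
python3 - <<'E'
from h import *
snap("scene","j.png",(160,110,360,260),4); print(state()["force"])
E
```

```text
time_s: 26.82
ee_pos: [444.5, -19.1, 151.5]
ee_rot: [-179.8, -0.0, 95.9]
force: [1.8, 3.0, 0.4]
gripper_width: 16.2
[ 2.38173293  3.87849806 -0.61712085]
```

View pics/j.png

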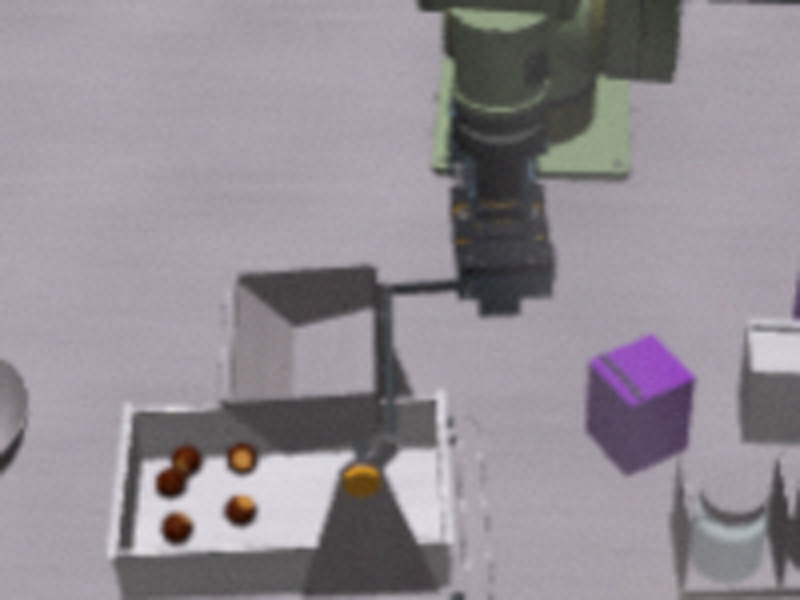

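Bucket looks upright (mouth (235–380, 265–400)), lever level. Release with a small opening and rise.

```bash
python3 -m jog '0 0 0 0 0 0;0 0 0 0 0 0;0 0 0 0 0 0;0 0 0 0 0 0;0 0 0 0 0 0;0 0 -0.02 0 0 0;0 0 -0.05 0 0 0;0 0 -0.09 0 0 0;0 0 -0.15 0 0 0;0 0 -0.22 0 0 0;0 0 -0.30 0 0 0;0 0 -0.38 0 0 0;-0.1 0 -0.4 0 0 0;-0.1 0 -0.4 0 0 0;-0.1 0 -0.4 0 0 0;-0.1 0 -0.4 0 0 0' -0.34
python3 -m jog '0 -0.05 0 0 0 0;0 -0.1 0 0 0 0;0 -0.15 0 0 0 0;0 -0.2 0 0 0 0;0 -0.2 0 0 0 0;0 -0.2 0 0 0 0'
python3 - <<'E'
from h import *
a=grab_frame("scene");cv2.imwrite("pics/k.png",cv2.resize(a[110:290,110:450,::-1],None,fx=2.3,fy=2.3,interpolation=cv2.INTER_CUBIC))
print([(np.round(x["location"]).tolist(),round(x["confidence"],2)) for x in tip_of("weight","scene")], proj("scene",[444.6,-19.7,150]))
E
```

```text
time_s: 28.2
ee_pos: [449.8, -69.1, 350.7]
ee_rot: [-179.7, -0.1, 95.8]
force: [0.2, -0.1, -0.5]
gripper_width: 30.2
time_s: 28.7
ee_pos: [349.2, -78.5, 350.6]
ee_rot: [-179.7, -0.2, 95.8]
force: [0.8, 0.4, -0.3]
gripper_width: 30.4
[([284.0, 183.0], 0.87)] [[283.06001861 181.74672575]]
```

View pics/k.png

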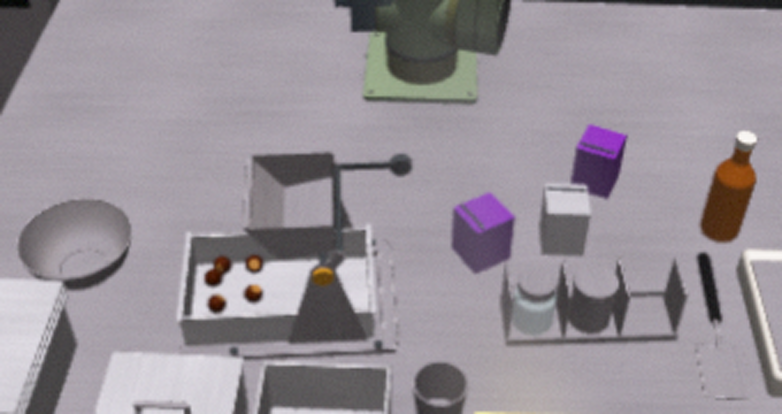

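The final picture shows all five nuts in the pan, the bucket upright with its weight at pixel (284,181) as at the start, the tin upright, and nothing else moved. Handing in.

```bash
python3 -c "
from workcell import *
print(job_done())"
```

```text
the job is handed in; nothing more can be done
None
```

The job is done and handed in at about 29 s of robot time, against the 72 s limit.

- **Out of the rack:** I lifted the tin by its front and back, stood it on the table at about (439, 229) mm, clear of the rack, and let go.
- **Tipping:** I took it again by its two sides and tipped it 42° over the bucket. The chestnuts tripped the bucket by their own weight, and all five landed in the pan.
- **Tidying up:** I stood the empty tin upright in the same spot. I then gripped the counterweight disc, swung the lever back to level and released it.

In the last scene picture:
- All five chestnuts are in the pan.
- The bucket is upright and the lever level, with the weight at the same pixel as at the start (284, 181).
- The tin is upright and clear of the rack.
- The other objects look unmoved; I judged this by eye and did not measure it.
- The arm is clear of everything.

None of these checks failed. The only disagreements were a few millimetres between cameras on some positions, and the detectors sometimes picked out the purple decoys or the turner. The closer wrist views settled the grasp positions.

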